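# Close the jade display tray with its captive cover

## Task

Close the display tray for the night with its loose wooden cover: it is longer than the opening, so hold it by its block, tilt it, feed one end down through the opening and in under the wide rim board, and lay the other end down on the ledge. Then slide the flat cover under the narrow rim board until it meets the cork stop, press it home against the stop with a steady push of about 10 newtons for half a second, and let go of it. Be gentle throughout: never push the cover against the stop with more than 20 newtons or load it anywhere on the tray with more than 45, and leave the bangle, gift box and dish where they are.

Things in the scene. Friction and masses are not known exactly. Their poses are not given: they have to be found in the camera images.
- tray: Open brown wooden display tray (the one in the middle of the work, not the stock trays at the sides) with green stones on a black floor, fixed to the counter. 211 long (its x), 150 wide (its y), 45 mm high. Origin on the counter, under the centre of the opening. x points away from the robot (within 0.4 rad). Rim boards (z 40 to 45 mm) cover its ends: a wide one nearer the robot (x -111 to -80), a narrow one at the far end (80 to 100).
- tray_opening (a point): Centre of the tray's opening, level with the rim's top (z 45 mm of the tray), the tray's axes. The opening is 160 long (x) and 134 wide (y); the side walls are plain, 45 mm high, without lips. A felt-topped ledge runs all round inside, its top 26 mm above the counter; it reaches inwards to x = -74 and 70 mm and 7 mm in from each side wall.
- tray_pocket (a point): Slot under the wide rim board: this point is the middle of its end wall (tray x = -103 mm), at the ledge's top (z 26 mm); the tray's axes. The slot is open towards +x, 14 mm high and 23 mm deep. The wall is rigid (gives about 1 mm at 20 N). A cover pushed in to it leaves only 3 mm for its other end to pass down by the narrow rim board.
- stop_unit: Stop under the narrow rim board, hidden from above. Same origin and axes as the tray (its pose does not tell the stop's setting). It carries a cork-faced bar across the slot whose face stands at an unknown tray x, anywhere from 83 to 92 mm, a new setting each time: find it by touch. The bar holds firm under 20 N (gives about 1 mm). The slot here is 14 mm high. Home is the cover flat, its end on the bar.
- cover_grip (a point): Loose pale wooden cover: a board 180 long (its x), 129 wide (y), 6 mm thick, with an upright grip block on its middle, 16 (x) by 60 (y) mm, 40 mm tall. This point: in the middle of the block, 25 mm above the board's underside (block's top: 46). z: the board's normal. Starts flat on the counter, left or right of the tray, x away from the robot within 0.5 rad; 0.13 to 0.25 kg. Both ends alike.
- cover_end_a (a point): Middle of the cover's -x end face (90 mm from its centre, half-way up the 6 mm board), the end nearer the robot at the start.
- cover_end_b (a point): Middle of the cover's +x end face, the end away from the robot at the start.
- cover: The same loose cover; origin under the centre of the board, 25 mm below the grip point, same axes.
- bangle: Bystander: pale green stone bangle, 72 mm across, 9 mm high, flat on the counter beyond the work. Origin at its underside.
- gift_box: Bystander: small blue fabric box, 60 x 60 x 43 mm. Origin under its centre.
- dish: Bystander: small white bowl, 68 mm across, 30 mm high, between the robot and the work. Origin under its centre.
Not all that is in view belongs to the job. Of the things that look like the cover, the smaller one is meant.

How it is judged:
By the outcome, as a careful person would: the job done as asked, in the order asked, and still so for the second after the job is handed in, with the robot touching nothing.
It also fails if it takes over 64 s, if anything falls off the work surface, if the arm or the gripper's body presses on something with over 40 N, if the wrist force passes 120 N, or if a joint passes its speed limit or range.

## Robot

A 7-joint arm with a two-finger parallel gripper is mounted at the origin on the work surface. World frame = base frame: x ahead of the robot, y to its left, z up, the work surface at z = 0. Lengths are in m, angles in rad, forces in N, time in s.
With the tool pointing down it reaches from about 0.425 to 0.825 m from the base axis. Payload 3.6 kg.
Tool frame: the origin (TCP) lies where the fingers leave the gripper's body, on its centre line; the fingertips stand 73 mm ahead of it and the grasp point (between the pads) lies 54 mm ahead of it; x points along the fingers, y is the direction in which the jaws open and shut, and the axes are right-handed (so a half turn about x gives the same grasp; the last joint's range is limited). The gripper opens to 85 mm and grips with 20 to 120 N. Pads are 22 mm wide; open, the fingers measure 114 mm over their backs; the gripper's body (76 mm by 85 mm) begins 54 mm behind the grasp point. The pads swing forward as they close: fully open they stand 13 mm farther back than shut.
Start: joints at [-1.312, 0.615, -0.013, 1.423, 0.008, 1.103, -0.04], TCP at [0.183, 0.624, 0.304] pointing down, gripper open.
Joint ranges: [-3.12, 3.12], [-0.3, 2.06], [-1.34, 1.32], [0.26, 2.42], [-1.36, 4.5], [0.01, 1.98], [-2.84, 2.84]. Speed limits (rad/s): [2.79, 2.79, 3.14, 3.14, 3.14, 3.14, 3.14].

## Interface

Orientations are given as a unit quaternion [x, y, z, w].
In Python, from station import arm, snapshot, camera_info, ticket gives the robot as it stands. Calls block until the motion is done:
- arm.movep(position, orientation): joint-space move of the TCP to a pose.
- arm.line_to(position, velocity=0.15, ori=None): straight line of the TCP; ori=None keeps the orientation; velocity is the mean speed in m/s.
- arm.move_j(angles): joint-space move.
- arm.move_gripper(opening, effort=None): opening from 0.0 (shut) to 1.0 (fully open); effort is the grip in N (None keeps the last); returns when the fingers have stopped.
- arm.pause(seconds).
- arm.ik(position, orientation): joint angles nearest the present ones, or None.
- snapshot(name): name is "scene" or "top" or "wrist"; returns the picture (400x640x3 uint8, blue, green, red); there is no depth.
- camera_info(name): a dict with "fx", "fy", "cx", "cy" (pixels), "R" (3x3) and "t" (3): a world point X has camera coordinates R X + t; the wrist camera has in their place "T_tool_cam" (4x4, takes a point from camera to tool coordinates, whose origin is the TCP and whose axes are the tool frame's). Camera axes: x right, y down, z forward; pixel columns grow to the right and rows downward; lengths in m; the calibration is good to about 2 mm. The wrist camera is an equidistant fisheye: a pixel r from the principal point sees the ray r / f radians off the axis. A picture is of the moment at which its call begins: read the wrist's pose just before it. camera_info takes no time and is no camera call.
A pose or a line that the arm cannot do raises arm.MotionError and nothing moves.
- ticket.finish_job(): hands the job in, once; it reports no verdict.
Readings, each from a call of its own:
- arm.read_time(): time.
- arm.read_joint_positions(): joint angles.
- arm.read_dq(): joint speeds.
- arm.read_effort(): joint torques, N m.
- arm.read_tool_pos(): TCP position.
- arm.read_eef_rot(): TCP orientation.
- arm.read_ft_force(): force on the tool from outside, world axes, zero at the start.
- arm.read_wrist_torque(): the same for the moment, N m.
- arm.read_opening(): opening from 0.0 (shut) to 1.0 (fully open).
Only numpy, scipy, OpenCV 4.12 (cv2) and the standard library are available. Lean on these libraries where they do the work, as an engineer would, in place of code of your own. Each camera call takes 0.05 s, during which the arm holds its last target.

## Working session

There is one attempt and no reset: what is moved stays moved. The work goes in short steps, each a Python script; the robot and the scene stay as the last script left them, time stands still between calls to the robot, and variables do not carry over. Pictures are saved under pics/ and viewed, and the job is handed in when it is done.

```bash
ls; mkdir -p pics
python3 - <<'E'
from station import arm, snapshot, camera_info, ticket
import cv2
for n in ("scene","top","wrist"):
    cv2.imwrite(f"pics/{n}0.png",snapshot(n)); i=camera_info(n); print(n,i)
print(arm.read_time(),arm.read_tool_pos(),arm.read_eef_rot(),arm.read_opening(),arm.read_ft_force())
E
```

```text
pics
scene {'fx': 420.61418733817493, 'fy': 420.61418733817493, 'cx': 314.5099027684809, 'cy': 198.29685817925636, 'R': array([[ 0.09647043,  0.99519383, -0.01681377],
       [ 0.7893316 , -0.08678371, -0.60780278],
       [-0.60634073,  0.04536336, -0.79390999]]), 't': array([-0.06311936, -0.38204408,  1.52906603])}
top {'fx': 478.9849098359265, 'fy': 478.9849098359265, 'cx': 321.1129550580239, 'cy': 195.03602331815372, 'R': array([[ 0.00448682, -0.99998361,  0.00355654],
       [-0.98179286, -0.00508055, -0.18988674],
       [ 0.1899017 , -0.00263979, -0.98179956]]), 't': array([0.02059909, 0.54349242, 1.11765041])}
wrist {'fx': 309.70691628693146, 'fy': 309.70691628693146, 'cx': 322.1641398835855, 'cy': 201.90108068175795, 'T_tool_cam': array([[-9.60057104e-05, -3.18883024e-01,  9.47794074e-01,
        -6.88851144e-02],
       [ 9.99999903e-01,  3.75786255e-04,  2.27726217e-04,
        -1.38273958e-04],
       [-4.28786011e-04,  9.47794005e-01,  3.18882957e-01,
        -8.33268975e-02],
       [ 0.00000000e+00,  0.00000000e+00,  0.00000000e+00,
         1.00000000e+00]])}
0.15 [0.18310035 0.62321214 0.30299704] [ 0.09997744  0.70000244 -0.10137423  0.69980309] 0.9981916505354695 [-0.46051259  0.08030304 -0.39564666]
```

View pics/scene0.png

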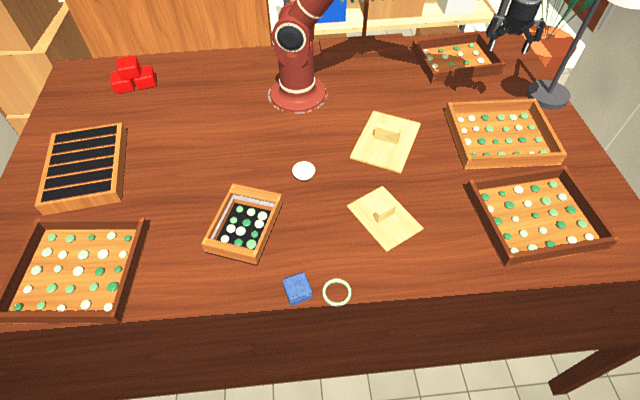

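View pics/top0.png

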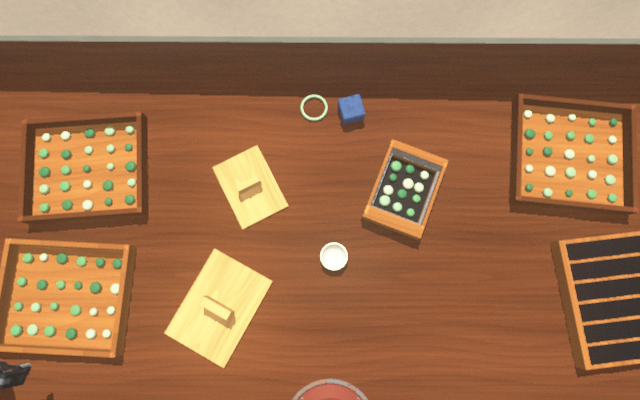

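View pics/wrist0.png

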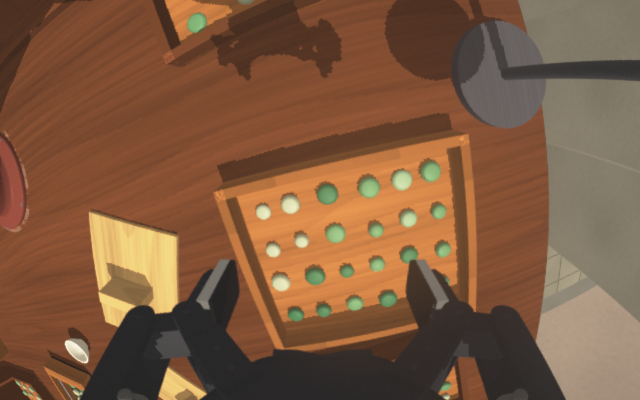

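The top view has two things that could be the cover: the board at (250,187), which is smaller, and the board at (219,307), which is larger. The smaller one is meant. There are also several trays. The one at (405,190) has a black floor, a rim and a central position, so it is the work tray. Those at (85,165), (65,298), (575,155) and (610,300) are stock. I'll measure both boards and the tray and check with a crop.

```bash
cat > h.py <<'E'
import numpy as np, cv2
from station import arm, snapshot, camera_info, ticket
from scipy.spatial.transform import Rotation as Ro
def cast(n,px,z):
    c=camera_info(n); R=np.array(c["R"]);t=np.array(c["t"])
    px=np.atleast_2d(px).astype(float)
    d=np.c_[(px[:,0]-c["cx"])/c["fx"],(px[:,1]-c["cy"])/c["fy"],np.ones(len(px))]@R
    o=-R.T@t
    return o+d*((z-o[2])/d[:,2])[:,None]
def proj(n,X):
    c=camera_info(n); Y=np.atleast_2d(X)@np.array(c["R"]).T+c["t"]
    return np.c_[Y[:,0]/Y[:,2]*c["fx"]+c["cx"],Y[:,1]/Y[:,2]*c["fy"]+c["cy"]]
E
python3 - <<'E'
from h import *
im=cv2.imread("pics/top0.png"); hsv=cv2.cvtColor(im,cv2.COLOR_BGR2HSV)
m=cv2.inRange(hsv,(15,40,120),(35,170,255))
cv2.imwrite("pics/mask.png",m)
n,l,s,c=cv2.connectedComponentsWithStats(m)
for i in range(1,n):
    if s[i,4]>1000:
        cn=max(cv2.findContours((l==i).astype('u1'),0,2)[0],key=cv2.contourArea)
        r=cv2.minAreaRect(cn); b=cv2.boxPoints(r)
        P=cast("top",b,.006); print(s[i],c[i],r); print(P.round(4)); print(np.linalg.norm(np.diff(P,axis=0),axis=1),P.mean(0))
a=cv2.resize(im[130:250,200:300],None,fx=4,fy=4,interpolation=cv2.INTER_CUBIC)
b=cv2.resize(im[125:245,350:460],None,fx=4,fy=4,interpolation=cv2.INTER_CUBIC)
sc=cv2.imread("pics/scene0.png")
cv2.imwrite("pics/crop.png",cv2.resize(np.hstack([a,b]),None,fx=.95,fy=.95))
d=cv2.resize(sc[175:270,190:440],None,fx=3.2,fy=3.2,interpolation=cv2.INTER_CUBIC)
cv2.imwrite("pics/crops.png",d)
E
```

```text
[    0     0   640    39 23925] [324.05713689  18.20417973] ((319.5, 19.0), (38.0, 639.0), 90.0)
[[ 1.094   0.9085  0.006 ]
 [ 1.106  -0.8532  0.006 ]
 [ 0.9916 -0.8392  0.006 ]
 [ 0.9804  0.8936  0.006 ]]
[1.76172742 0.11516784 1.7328648 ] [1.04299174 0.02743829 0.006     ]
[ 523  109   99   56 2016] [570.24900794 141.66121032] ((571.9944458007812, 137.04855346679688), (102.83334350585938, 45.70009231567383), 6.546290874481201)
[[ 0.6633 -0.4865  0.006 ]
 [ 0.7874 -0.5094  0.006 ]
 [ 0.7565 -0.7756  0.006 ]
 [ 0.6335 -0.7478  0.006 ]]
[0.12618462 0.26795482 0.1261097 ] [ 0.71019414 -0.62982257  0.006     ]
[  35  125  102   52 2274] [ 86.06728232 153.36279683] ((84.951416015625, 150.7873992919922), (48.047542572021484, 101.1968765258789), 86.09950256347656)
[[0.7201 0.774  0.006 ]
 [0.7404 0.5132 0.006 ]
 [0.6117 0.4947 0.006 ]
 [0.5923 0.7506 0.006 ]]
[0.26165987 0.12997612 0.25660858] [0.66612445 0.6331202  0.006     ]
[ 212  145   77   85 3619] [249.62945565 186.64492954] ((249.80001831054688, 186.6000213623047), (69.76531982421875, 51.876773834228516), 63.43495178222656)
[[0.624
[... 1024 characters left out ...]
 [0.3357 0.1372 0.006 ]
 [0.132  0.2529 0.006 ]]
[0.23740192 0.17443979 0.23430385] [0.27521653 0.27013975 0.006     ]
[  13  270  108   34 1529] [ 73.25245258 284.82079791] ((66.5, 286.5), (33.0, 107.0), 90.0)
[[0.3606 0.7801 0.006 ]
 [0.3618 0.5173 0.006 ]
 [0.2825 0.5107 0.006 ]
 [0.2814 0.7701 0.006 ]]
[0.26280443 0.07953527 0.25946123] [0.32156146 0.64455421 0.006     ]
[   5  301  111   48 2385] [ 66.06498952 323.79706499] ((60.10170364379883, 322.4801330566406), (107.49156951904297, 43.69691848754883), 4.899092674255371)
[[0.1957 0.7792 0.006 ]
 [0.2977 0.7833 0.006 ]
 [0.277  0.5211 0.006 ]
 [0.1756 0.5213 0.006 ]]
[0.10207933 0.26305661 0.1013751 ] [0.23650479 0.65119608 0.006     ]
```

View pics/crop.png

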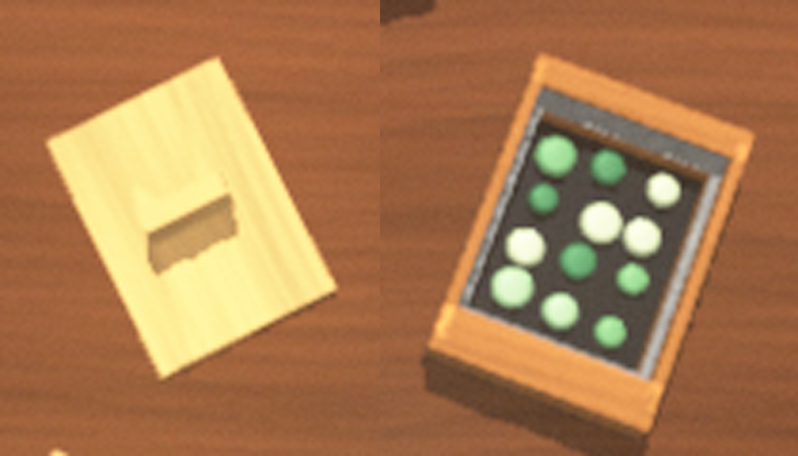

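View pics/crops.png

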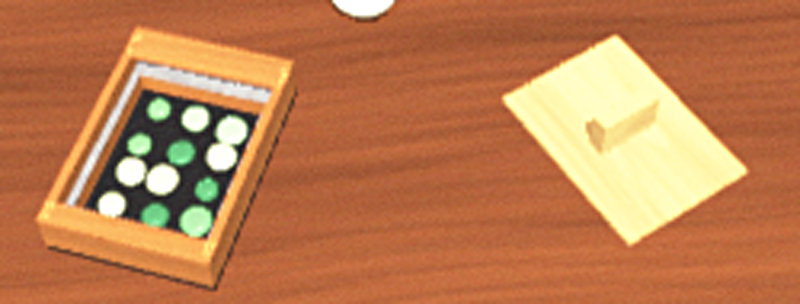

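The crop confirms the choice. The board at top (250,187) measures about 183×130 mm, so it is the cover; the other is about 237×174. The tray's wide rim board is at the robot's end. Next is the tray pose, using the top and scene views.

Run:
```python
from h import *
for n,(x0,y0,x1,y1) in dict(top=(350,130,460,250),scene=(195,178,290,270)).items():
    im=cv2.imread(f"pics/{n}0.png")[y0:y1,x0:x1]
    a=cv2.resize(im,None,fx=5,fy=5,interpolation=cv2.INTER_CUBIC)
    for k in range(0,x1-x0,10): cv2.putText(a,str(x0+k),(k*5,8),0,.3,(255,255,255)); cv2.line(a,(k*5,10),(k*5,14),(255,255,255))
    for k in range(0,y1-y0,10): cv2.putText(a,str(y0+k),(0,k*5+3),0,.3,(255,255,255))
    cv2.imwrite(f"pics/tz_{n}.png",a)
from h import Ro
print(Ro.from_quat(arm.read_eef_rot()).as_matrix().round(2))
```

```text
[[-0.    0.28  0.96]
 [-0.    0.96 -0.28]
 [-1.   -0.    0.  ]]
```

View pics/tz_top.png

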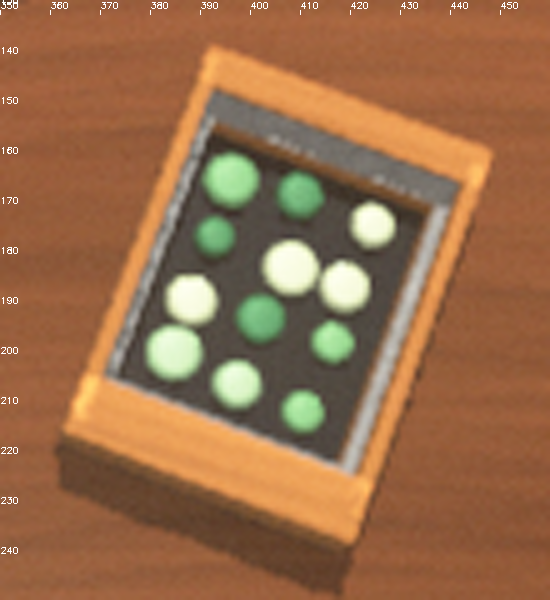

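View pics/tz_scene.png

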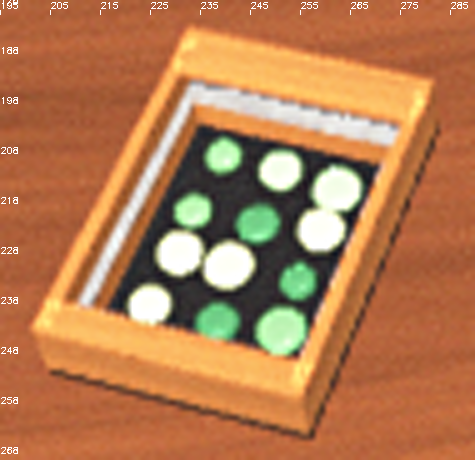

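The top and scene crops show the rim-top corners and the inner edges of the rim boards clearly. I'll fit the tray pose to those points in each view.

```bash
cat >> h.py <<'E'
def fit2(M,P):
    M=np.array(M,float);P=np.array(P)[:,:2];mc,pc=M.mean(0),P.mean(0)
    A=(M-mc);B=P-pc
    th=np.arctan2((A[:,0]*B[:,1]-A[:,1]*B[:,0]).sum(),(A*B).sum())
    R=np.array([[np.cos(th),-np.sin(th)],[np.sin(th),np.cos(th)]])
    t=pc-R@mc; return t,th,(M@R.T+t-P)
E
python3 - <<'E'
from h import *
M=np.array([[.1,.075],[.1,-.075],[-.111,-.075],[-.111,.075]])
top=np.array([(208,47),(492,152),(352,543),(65,432)]); 
t=(top+.5)/5-.5+[350,130]
a=fit2(M,cast("top",t,.045)); print(a[0],a[1],(a[2]*1000).round(1).tolist())
# scene: right=+y, up=near
sc=np.array([(302,388),(35,328),(190,27),(433,82)]); s=(sc+.5)/5-.5+[195,178]
b=fit2(M,cast("scene",s,.045)); print(b[0],b[1],(b[2]*1000).round(1).tolist())
# x of inner edges, in mean frame
for n,f,pts,off in (("top",a,[(105,377),(340,468),(215,88),(458,185)],[350,130]),("scene",b,[(185,75),(405,125),(75,303),(302,358)],[195,178])):
    P=cast(n,(np.array(pts)+.5)/5-.5+off,.045)[:,:2]; c,s_=np.cos(f[1]),np.sin(f[1])
    print(n,((P-f[0])@np.array([[c,-s_],[s_,c]])*1000).round(1).tolist())
# cover, scene & top
Mc=np.array([[.09,.0645],[.09,-.0645],[-.09,-.0645],[-.09,.0645]])
for n in("top","scene"):
    im=cv2.imread(f"pics/{n}0.png");hsv=cv2.cvtColor(im,cv2.COLOR_BGR2HSV)
    m=cv2.inRange(hsv,(15,40,120),(35,170,255)); box=(195,130,305,245) if n=="top" else (335,180,435,255)
    k=np.zeros_like(m);k[box[1]:box[3],box[0]:box[2]]=1;m=m*k
    cn=max(cv2.findContours(m,0,2)[0],key=cv2.contourArea)
    h=cv2.convexHull(cn); e=.02
    while True:
        q=cv2.approxPolyDP(h,e*cv2.arcLength(h,True),True)
        if len(q)<=4: break
        e*=1.1
    q=q[:,0]; P=cast(n,q,.006)[:,:2]
    # order: try cyclic, both dirs
    best=None
    for d in(1,-1):
      for r in range(4):
        PP=np.roll(P[::d],r,0); f=fit2(Mc,PP); 
        if abs(f[1])<1 and (best is None or (f[2]**2).sum()<(best[2]**2).sum()): best=f
    print(n,q.tolist(),best[0],best[1],(best[2]*1000).round(1).tolist())
E
```

```text
[ 0.56953072 -0.18691721] -0.3678403377502712 [[0.6, -0.5], [0.5, 0.1], [-0.8, -0.7], [-0.3, 1.1]]
[ 0.56842492 -0.18757175] -0.3727074144017566 [[3.7, 0.3], [-0.4, -1.1], [-1.0, -0.4], [-2.3, 1.1]]
top [[-77.7, 65.3], [-78.2, -56.7], [80.4, 64.7], [77.3, -64.8]]
scene [[-76.5, -63.3], [-75.5, 69.4], [80.4, -60.1], [80.2, 67.1]]
top [[257, 145], [288, 206], [242, 229], [212, 167]] [0.57397137 0.20520181] 0.4789427197816368 [[-0.0, 0.4], [0.1, -0.4], [0.2, -0.2], [-0.3, 0.2]]
scene [[381, 186], [422, 227], [387, 251], [347, 206]] [0.57584764 0.20371392] 0.5009564164329549 [[1.7, 2.2], [-1.0, 0.1], [-0.5, -2.2], [-0.2, -0.1]]
```

The views agree to about 1.5 mm. The tray is at (0.569,-0.187) with yaw -0.369, and the cover at (0.574,0.205) with yaw 0.479. Next I'll check IK for both grasp signs.

```bash
cat >> h.py <<'E'
TR=np.array([.569,-.1872]); TY=-.369
CV=np.array([.5742,.205]); CY=.479
def tq(yaw,tilt,s):
    """cover axes: x yaw, tilt>0 lifts +x end. tool x=-cover z, tool y = s*cover x"""
    C=Ro.from_euler('ZY',[yaw,-tilt]).as_matrix()
    return Ro.from_matrix(np.c_[-C[:,2],s*C[:,0],-s*C[:,1]]).as_quat(), C
E
python3 - <<'E'
from h import *
for s in(1,-1):
    q,C=tq(CY,0,s); p=[*CV,.082]
    print(s,np.round(arm.ik(p,q),2), np.round(arm.ik([*CV,.2],q),2))
    for x,z,t in((.02,.15,.18),(-.013,.03,.18),(0,.026,0)):
        q,C=tq(TY,t,s); o=np.array([*(TR+x*np.array([np.cos(TY),np.sin(TY)])),z]); p=o+C[:,2]*.082
        j=arm.ik(p,q); print(None if j is None else np.round(j,2))
E
```

```text
1 [-0.47  0.84  0.16  1.74 -0.21  0.59  0.29] [-0.51  0.67  0.22  1.67 -0.19  0.82  0.27]
[-0.17  0.67  0.73  1.79 -0.67  0.74  0.52]
[ 0.25  0.71  0.03  1.96 -0.02  0.29 -0.08]
[ 0.08  0.8   0.33  1.76 -0.41  0.64  0.28]
-1 [-0.05  0.9  -0.56  1.72  0.68  0.72  2.65] [-0.03  0.73 -0.59  1.65  0.49  0.91  2.81]
[ 0.92  0.84 -1.15  1.76  1.01  1.03  2.19]
[ 0.51  0.74 -0.38  1.95  0.76  0.4   2.33]
[ 0.51  0.81 -0.38  1.75  0.45  0.67  2.66]
```

Run:
```python
from h import *
q,C=tq(CY,0,1)
arm.movep([*CV,.17],q); print(arm.read_time(),arm.read_tool_pos(),arm.read_ft_force())
cv2.imwrite("pics/w1.png",snapshot("wrist"));cv2.imwrite("pics/t1.png",snapshot("top"))
```

```text
2.2583 [0.57374354 0.20704394 0.17019883] [-0.27852733 -0.37934975  0.42090098]
```

View pics/w1.png

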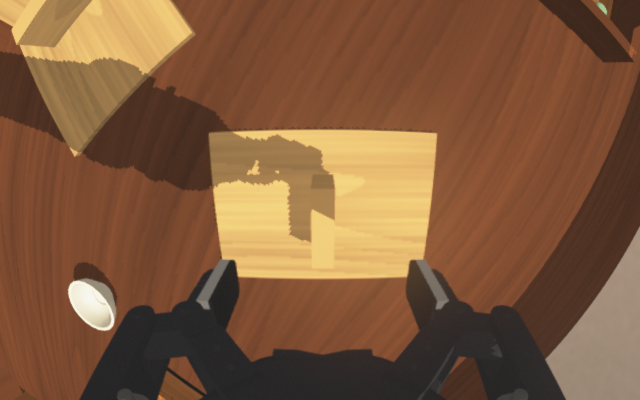

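The wrist view shows the block at column 323, centred between the fingers, with the cover's sides upright, so the yaw is good. Now I descend, grasp and lift.

Run:
```python
from h import *
q,C=tq(CY,0,1)
print(arm.read_tool_pos(),arm.read_dq().round(3))
arm.line_to([*CV,.083],.15)
print(arm.read_time(),arm.read_tool_pos(),arm.read_ft_force())
arm.move_gripper(0.0,80)
print(arm.read_time(),arm.read_opening(),arm.read_tool_pos(),arm.read_ft_force())
arm.line_to([*CV,.24],.15)
print(arm.read_time(),arm.read_opening(),arm.read_tool_pos(),arm.read_ft_force(),arm.read_wrist_torque())
cv2.imwrite("pics/w2.png",snapshot("wrist"))
```

```text
[0.57382555 0.20663994 0.17016455] [ 0.004  0.001  0.006  0.002  0.001 -0.    -0.001]
3.0917 [0.57482457 0.20515586 0.08363375] [-0.44916346  0.8091718   0.79586168]
3.7333 0.18095789005883553 [0.57440528 0.20509923 0.08346916] [-0.72771601 -0.55403501  4.82284602]
4.9333 0.1768755779367046 [0.57351132 0.20486311 0.23884707] [-0.27650353 -0.2560614  -1.99877521] [-0.00070883  0.02061526  0.0259619 ]
```

View pics/w2.png

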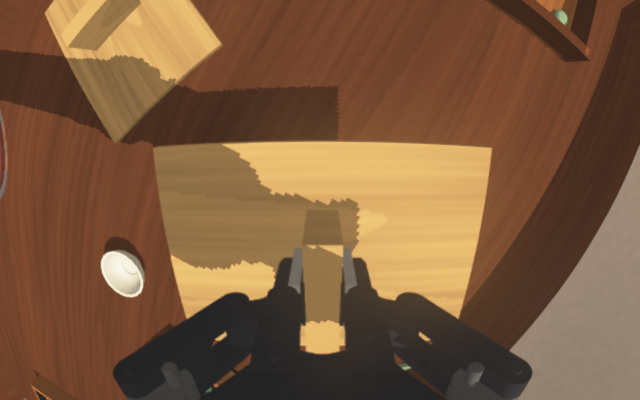

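The cover is held with its block between the pads, weighing roughly 0.2–0.25 kg. I carry it tilted to above the tray and check it there.

```bash
cat >> h.py <<'E'
H=.0835
def pose(ax,az,tilt,ay=0.,dyaw=0.):
    """tray-frame x,z (m) of the cover's a-end bottom edge -> TCP pos, quat"""
    q,C=tq(TY+dyaw,tilt,1)
    u=np.array([np.cos(TY),np.sin(TY),0]);v=np.array([-u[1],u[0],0])
    a=np.array([*TR,0])+ax*u+ay*v+np.array([0,0,az])
    return a+.09*C[:,0]+H*C[:,2], q
def actual():
    """a-end bottom (tray frame mm x,y,z), tilt, dyaw from readings"""
    p=arm.read_tool_pos(); M=Ro.from_quat(arm.read_eef_rot()).as_matrix()
    cx=M[:,1];cz=-M[:,0]
    a=p-H*cz-.09*cx; d=a-np.array([*TR,0]); c,s=np.cos(TY),np.sin(TY)
    return np.array([c*d[0]+s*d[1],-s*d[0]+c*d[1],d[2]])*1000, np.arcsin(cx[2]), np.arctan2(cx[1],cx[0])-TY
def ftray():
    f=arm.read_ft_force(); c,s=np.cos(TY),np.sin(TY)
    return np.array([c*f[0]+s*f[1],-s*f[0]+c*f[1],f[2]])
E
python3 - <<'E'
from h import *
p,q=pose(-.072,.075,.18)
arm.movep(p,q); arm.pause(.3)
print(arm.read_time(),actual(),ftray(),arm.read_opening())
for n in("top","scene","wrist"): cv2.imwrite(f"pics/{n}3.png",snapshot(n))
for n,(x0,y0,x1,y1) in dict(top=(350,110,470,250),scene=(180,160,310,275)).items():
    im=cv2.imread(f"pics/{n}3.png")[y0:y1,x0:x1]
    a=cv2.resize(im,None,fx=4,fy=4,interpolation=cv2.INTER_CUBIC); cv2.imwrite(f"pics/z3_{n}.png",a)
E
```

```text
6.775 (array([-71.93076606,   0.83947773,  75.07496294]), np.float64(0.18017757062960232), np.float64(0.001494171159532709)) [-0.27681321  0.39316167 -1.38472013] 0.1769770336057682
```

View pics/z3_top.png

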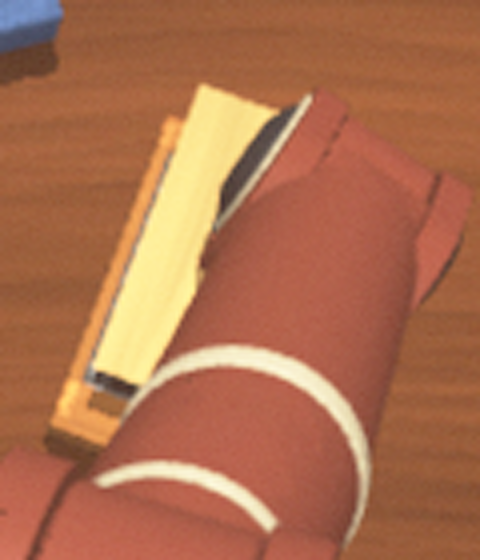

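View pics/z3_scene.png

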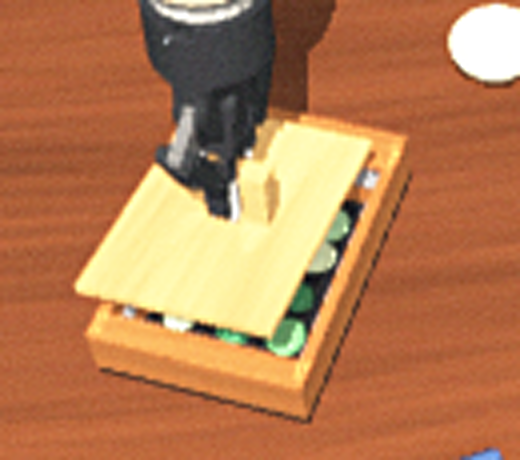

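View pics/wrist3.png

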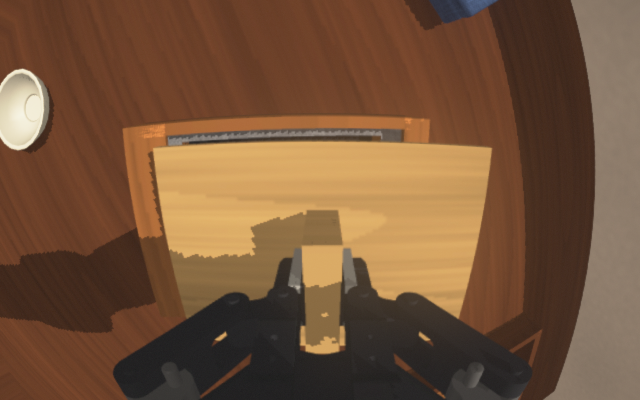

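Run:
```python
from h import *
def tf(P,t,y): 
    c,s=np.cos(y),np.sin(y); d=P[:,:2]-t; return (d@np.array([[c,-s],[s,c]])*1000).round(1)
F=dict(top=((.56953,-.18692),-.3678,[350,110]),scene=((.56842,-.18757),-.3727,[180,160]))
for n,l in dict(top=[((205,85),.113),((92,378),.0809)],scene=[((274,333),.113),((78,288),.113),((372,140),.0809)]).items():
    t,y,o=F[n]
    for u,z in l: print(n,u,tf(cast(n,(np.array(u)+.5)/4-.5+o,z),np.array(t),y))
# refine edges: print nothing else
```

```text
top (205, 85) [[102.6  62.6]]
top (92, 378) [[-81.1  62.9]]
scene (274, 333) [[103.4  67.6]]
scene (78, 288) [[105.  -61.1]]
scene (372, 140) [[-74.4  64.6]]
```

Run:
```python
import cv2
im=cv2.imread("pics/wrist3.png")
a=cv2.resize(im[105:165,110:270],None,fx=5,fy=5,interpolation=cv2.INTER_CUBIC)
b=cv2.resize(im[105:165,360:520],None,fx=5,fy=5,interpolation=cv2.INTER_CUBIC)
import numpy as np
cv2.imwrite("pics/w3z.png",np.vstack([a,b]))
```

```text
(no output)
```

View pics/w3z.png

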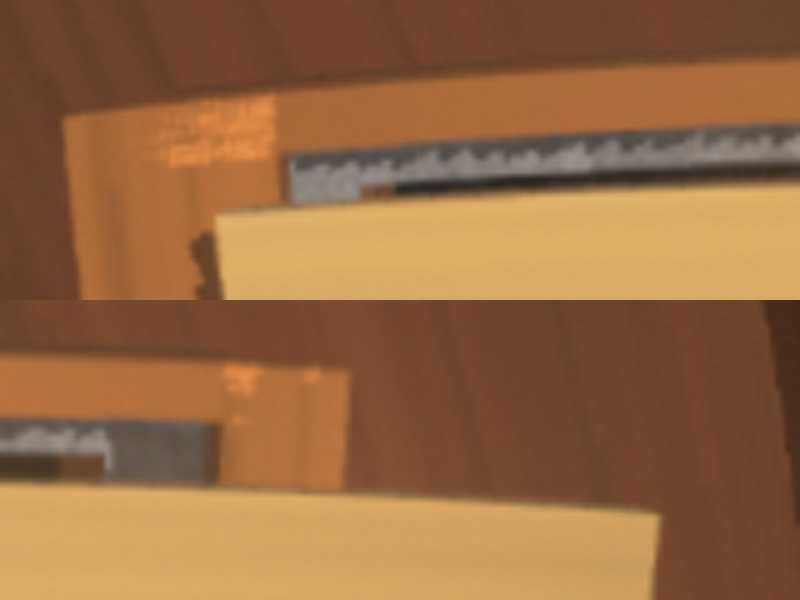

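```bash
cat >> h.py <<'E'
def wrays(px,p=None,q=None):
    c=camera_info("wrist"); p=arm.read_tool_pos() if p is None else p; q=arm.read_eef_rot() if q is None else q
    px=np.atleast_2d(px).astype(float); d=(px-[c["cx"],c["cy"]])/c["fx"]; r=np.linalg.norm(d,axis=1)
    dc=np.c_[d/r[:,None]*np.sin(r)[:,None],np.cos(r)]
    T=np.array(c["T_tool_cam"]); M=Ro.from_quat(q).as_matrix()
    return p+M@T[:3,3], dc@T[:3,:3].T@M.T, M
def wcast(px,z):
    o,d,_=wrays(px); return o+d*((z-o[2])/d[:,2])[:,None]
def wtool(px,h):
    "intersect with tool plane x=h; returns tool coords"
    o,d,M=wrays(px); p=arm.read_tool_pos(); o=(o-p)@M; d=d@M
    return o+d*((h-o[0])/d[:,0])[:,None]
E
python3 - <<'E'
from h import *
g=lambda l,o:(np.array(l)+.5)/5-.5+o
cov=np.r_[g([(216,214)],[110,105]),g([(660,212)],[360,105])]
W=wtool(cov,H-.006); print("cover corners tool (expect y -90,+90; z -64.5):",(W*1000).round(1))
tr=np.r_[g([(64,117),(280,155)],[110,105]),g([(222,122),(350,71)],[360,105])]
P=wcast(tr,.045); M=np.array([[-.111,.075],[-.08,.067],[.08,.067],[.1,.075]])
f=fit2(M,P); print(f[0],f[1],(f[2]*1000).round(1).tolist())
E
```

```text
cover corners tool (expect y -90,+90; z -64.5): [[ 77.5 -90.7 -63. ]
 [ 77.5  88.  -63.3]]
[ 0.56936254 -0.18925056] -0.3750944702834544 [[-0.5, 0.2], [-0.7, 0.3], [0.6, -0.2], [0.6, -0.3]]
```

In the wrist view, cover corners (153,148) and (492,147) appear against tray opening corners (166,136) and (404,129). By that measure the cover sits about 1.2 mm too far towards +y, and the yaw is off by about 0.005. I'll correct both, lower the cover in stages while watching force, and look again.

```bash
cat >> h.py <<'E'
TY=-.374
TR=np.array([.569,-.1872])+.001*np.array([np.cos(TY),np.sin(TY)])-.0003*np.array([-np.sin(TY),np.cos(TY)])
ERR=np.zeros(3)
def go(ax,az,tilt,v=.08,ay=0.,corr=(0,0,0)):
    p,q=pose(ax+corr[0],az+corr[2],tilt,ay+corr[1]); arm.line_to(p,v,q)
def rep(tag=""):
    a,t,y=actual(); print(tag,round(arm.read_time(),2),"a",a.round(2),"tilt %.3f dyaw %.4f"%(t,y),"F",ftray().round(2),flush=True)
E
python3 - <<'E'
from h import *
go(-.072,.056,.18,.08); arm.pause(.3); rep()
cv2.imwrite("pics/wrist4.png",snapshot("wrist"))
im=cv2.imread("pics/wrist4.png")
a=cv2.resize(im[105:165,110:270],None,fx=5,fy=5,interpolation=cv2.INTER_CUBIC)
b=cv2.resize(im[105:165,360:520],None,fx=5,fy=5,interpolation=cv2.INTER_CUBIC)
cv2.imwrite("pics/w4z.png",np.vstack([a,b]))
E
```

```text
7.62 a [-71.74   0.    56.32] tilt 0.181 dyaw -0.0000 F [-0.77 -0.21 -1.96]
```

View pics/w4z.png

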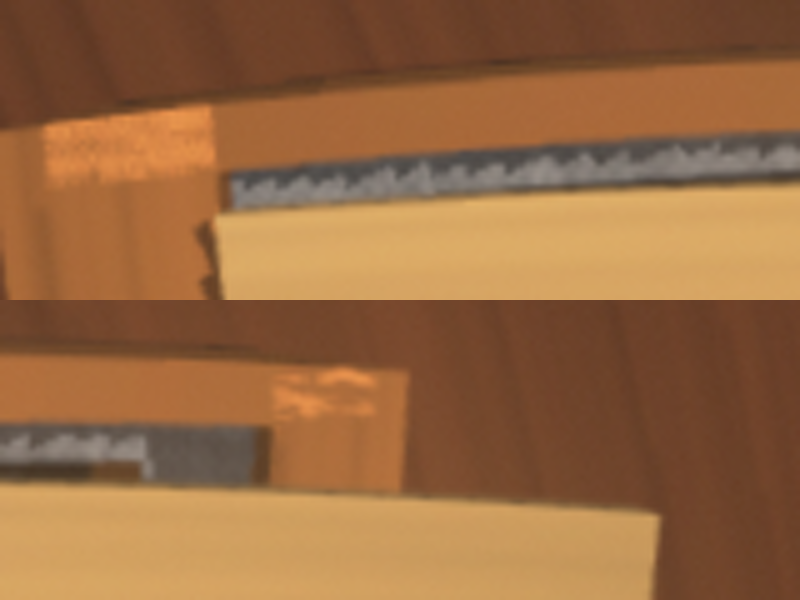

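Run:
```python
from h import *
g=lambda l,o:(np.array(l)+.5)/5-.5+o
tr=np.r_[g([(219,171)],[110,105]),g([(271,126),(408,71)],[360,105])]
P=wcast(tr,.045); M=np.array([[-.08,.067],[.08,.067],[.1,.075]])
f=fit2(M,P); print(f[0],f[1],(f[2]*1000).round(1).tolist(), TR)
d=f[0]-TR;c,s=np.cos(TY),np.sin(TY);print("tray offset in frame mm",(c*d[0]+s*d[1])*1e3,(-s*d[0]+c*d[1])*1e3)
cov=np.r_[g([(216,214)],[110,105]),g([(660,214)],[360,105])]
print((wtool(cov,H-.006)*1000).round(1))
```

```text
[ 0.56912031 -0.18878999] -0.3749224258153245 [[-1.0, 0.4], [0.5, -0.2], [0.5, -0.2]] [ 0.56982127 -0.1878446 ]
tray offset in frame mm -0.30711297347703215 -1.136127855496192
[[ 77.5 -90.7 -63. ]
 [ 77.5  88.  -63.1]]
```

By the wrist view the cover is centred to about 0.3 mm. Now I lower the a-end into the opening, then feed it under the wide board until it lightly touches the end wall.

Run:
```python
from h import *
for z in (.047,.040,.034,.0295):
    go(-.071,z,.18,.06,ay=.0002); f=ftray(); 
    if np.abs(f-[-.5,0,-2]).max()>5: rep("CONTACT"); break
arm.pause(.2); rep("down")
cv2.imwrite("pics/scene5.png",snapshot("scene"))
cv2.imwrite("pics/z5.png",cv2.resize(cv2.imread("pics/scene5.png")[160:275,180:310],None,fx=4,fy=4,interpolation=cv2.INTER_CUBIC))
```

```text
down 8.93 a [-70.85   0.19  29.6 ] tilt 0.180 dyaw 0.0001 F [-0.45  0.37 -2.2 ]
```

View pics/z5.png

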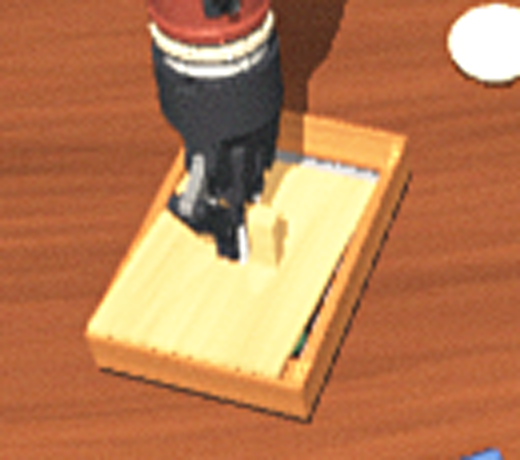

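Run:
```python
from h import *
go(-.071,.0282,.17,.04,ay=.0002); arm.pause(.1); rep("start"); f0=ftray()
hit=False
for x in list(np.arange(-.075,-.0955,-.004))+list(np.arange(-.0965,-.1075,-.0007)):
    go(x,.0282,.17,.05 if x>-.096 else .012,ay=.0002); f=ftray()-f0
    if abs(f[0])>4 or abs(f[1])>6 or abs(f[2])>6: hit=True; break
rep("end"); print(hit,x,f)
arm.pause(.2); rep("settled")
```

```text
start 9.33 a [-70.97   0.17  28.15] tilt 0.170 dyaw 0.0001 F [-0.43  0.87 -1.91]
end 13.36 a [-1.0098e+02  1.0000e-01  2.8460e+01] tilt 0.174 dyaw -0.0002 F [ 5.76 -0.5  -2.77]
True -0.10280000000000006 [ 6.18989706 -1.3660133  -0.85723716]
settled 13.56 a [-1.0096e+02  1.0000e-01  2.8470e+01] tilt 0.174 dyaw -0.0002 F [ 5.45 -0.12 -3.08]
```

The end wall was met at about 6 N with no vertical load. That puts my tray frame about 0.8 mm short, matching the wrist view. I'll back off 1.3 mm and swing the other end down.

```bash
cat >> h.py <<'E'
TR=TR+.0008*np.array([np.cos(TY),np.sin(TY)])
E
python3 - <<'E'
from h import *
# frame: wall -103, b must be <80
go(-.1016,.0282,.17,.03,ay=.0002); arm.pause(.15); rep("backed"); f0=ftray()
for th in (.14,.115,.09,.07,.05,.03,.015):
    go(-.1016,.0278 if th>.03 else .0275,th,.04,ay=.0002); f=ftray()-f0; rep("%.3f"%th)
    if abs(f[0])>6 or abs(f[1])>6 or abs(f[2])>7: print("CONTACT",f); break
E
```

```text
backed 13.96 a [-101.66    0.17   28.31] tilt 0.170 dyaw -0.0001 F [ 3.34  0.35 -1.14]
0.140 14.21 a [-101.79    0.41   27.6 ] tilt 0.140 dyaw -0.0000 F [ 2.86  0.88 -2.15]
0.115 14.46 a [-101.99    0.36   27.59] tilt 0.115 dyaw -0.0002 F [ 2.44  0.73 -1.04]
0.090 14.71 a [-102.14    0.25   27.62] tilt 0.090 dyaw -0.0002 F [ 1.13  0.6  -1.71]
0.070 14.96 a [-102.22    0.17   27.66] tilt 0.069 dyaw -0.0002 F [ 1.5  -0.05 -1.29]
0.050 15.21 a [-102.3     0.11   27.65] tilt 0.049 dyaw -0.0002 F [ 1.79  0.19 -1.73]
0.030 15.46 a [-102.39    0.13   27.3 ] tilt 0.029 dyaw 0.0000 F [ 0.27  0.11 -1.45]
0.015 15.71 a [-102.28    0.18   27.39] tilt 0.014 dyaw 0.0002 F [-0.24 -0.56 -2.5 ]
```

Run:
```python
from h import *
go(-.1014,.0275,0,.04,ay=.0002); arm.pause(.1); rep("flat"); f0=ftray()
for z in np.arange(.0270,.0235,-.0004):
    go(-.1014,z,0,.01,ay=.0002); f=ftray()-f0
    if abs(f[2])>1.8 or abs(f[0])>5: break
rep("laid"); print(z,f,arm.read_wrist_torque())
for n in ("scene",): cv2.imwrite("pics/scene6.png",snapshot(n))
cv2.imwrite("pics/wrist6.png",snapshot("wrist"))
```

```text
flat 16.06 a [-101.78    0.22   27.47] tilt -0.001 dyaw 0.0000 F [-0.1   0.67 -2.2 ]
laid 17.31 a [-101.3     0.23   25.96] tilt 0.000 dyaw -0.0000 F [-1.05  0.4   4.37]
0.025399999999999995 [-0.94963349 -0.26910114  6.57045686] [0.13816653 0.38254922 0.01071959]
```

View pics/wrist6.png

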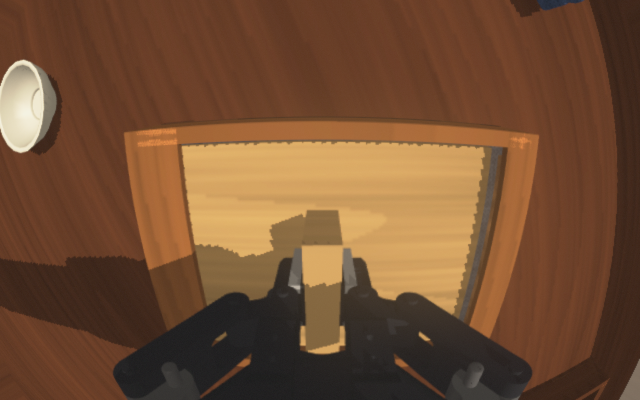

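The cover lies flat on the ledge (z 25.96 mm, about 6 N down), end a under the wide board. Now I slide it towards +x and feel for the cork stop.

Run:
```python
from h import *
z=.0258; L=[]
go(-.1012,z,0,.02,ay=.0002); rep("eased")
x=-.1012; n=0
while x<-.083:
    x+=.0012 if x<-.0985 else .0005
    go(x,z,0,.015,ay=.0002); a=actual()[0]; f=ftray(); L.append((x*1e3,a[0],f[0],f[1],f[2]))
    if abs(f[0])>5.5 or abs(f[1])>8: break
    b=np.array(L)
arm.pause(.1)
print(np.array(L).round(2)); rep("stopped")
```

```text
eased 17.66 a [-101.31    0.18   25.98] tilt -0.000 dyaw -0.0000 F [-2.   -0.06  4.51]
[[-1.0000e+02 -1.0083e+02 -4.3200e+00  2.6000e-01  6.2800e+00]
 [-9.8800e+01 -9.9650e+01 -3.9400e+00  8.2000e-01  5.8200e+00]
 [-9.7600e+01 -9.8420e+01 -3.9700e+00 -1.3000e-01  6.0600e+00]
 [-9.7100e+01 -9.8180e+01 -4.8100e+00  6.8000e-01  6.9000e+00]
 [-9.6600e+01 -9.7660e+01 -4.4700e+00 -3.6000e-01  6.7900e+00]
 [-9.6100e+01 -9.7160e+01 -4.6300e+00 -9.6000e-01  7.2700e+00]
 [-9.5600e+01 -9.6650e+01 -3.9100e+00 -2.9000e-01  6.6800e+00]
 [-9.5100e+01 -9.6160e+01 -3.9300e+00  7.8000e-01  6.6100e+00]
 [-9.4600e+01 -9.5680e+01 -4.8500e+00 -1.3000e-01  5.5900e+00]
 [-9.4100e+01 -9.5160e+01 -4.0000e+00  4.0000e-02  5.6800e+00]
 [-9.3600e+01 -9.4660e+01 -4.5100e+00 -1.0000e-01  6.5700e+00]
 [-9.3100e+01 -9.4160e+01 -4.3300e+00  1.8000e-01  6.4700e+00]
 [-9.2600e+01 -9.3640e+01 -4.2100e+00 -1.0000e-02  6.9900e+00]
 [-9.2100e+01 -9.3640e+01 -4.6000e+00  1.4300e+00  6.7500e+00]
 [-9.1600e+01 -9.3660e+01 -6.4400e+00 -1.3000e-01  8.8700e+00]]
stopped 21.51 a [-9.367e+01  5.000e-02  2.634e+01] tilt -0.004 dyaw -0.0003 F [-5.92  0.17  7.18]
```

The stop is met at a = -93.65 mm, so b is about 86.35 mm, inside 83–92. Sliding friction is about 4.3 N under about 8.5 N of load (µ ≈ 0.5). I'll ease the vertical load, ramp the net stop force to about 10 N, and hold.

Run:
```python
from h import *
def avg(n=4):
    F=[]
    for _ in range(n): F.append(ftray()); arm.pause(.02)
    return np.mean(F,0)
z=.0266; x=-.0916
go(x,z,0,.02,ay=.0002); f=avg(); rep("eased")
net=lambda f:-f[0]-.5*max(f[2]+2.2,0)
while x<-.083:
    n=net(f)
    if n>9.6: break
    x+=.0005 if n<7.5 else .0002
    go(x,z,0,.015,ay=.0002); f=avg(); print("%.1f"%(x*1e3),actual()[0].round(2),f.round(2),"net %.2f"%net(f))
    if -f[0]>17: break
t=arm.read_time()
while arm.read_time()-t<1.0:
    f=avg(5); print("hold %.2f"%(arm.read_time()-t),f.round(2),"net %.2f"%net(f))
    arm.pause(.08)
rep("held")
```

```text
eased 21.82 a [-93.57   0.15  26.49] tilt -0.004 dyaw -0.0005 F [-5.79 -0.27  3.84]
-91.1 [-93.6    0.15  26.59] [-7.29  0.21  5.8 ] net 3.29
-90.6 [-93.58   0.2   26.77] [-8.13  0.37  6.29] net 3.89
-90.1 [-93.62   0.2   26.9 ] [-9.1  -0.02  8.59] net 3.71
-89.6 [-93.59   0.19  27.04] [-10.38  -0.06   9.07] net 4.75
-89.1 [-93.65   0.19  27.16] [-11.92   0.62  10.16] net 5.75
-88.6 [-93.63   0.23  27.32] [-12.72   0.55  11.47] net 5.88
-88.1 [-93.65   0.22  27.45] [-13.01   0.25  12.52] net 5.65
-87.6 [-93.63   0.18  27.6 ] [-14.3    0.15  13.1 ] net 6.64
-87.1 [-93.64   0.23  27.76] [-15.37   0.22  14.21] net 7.16
-86.6 [-93.65   0.23  27.89] [-16.73   0.29  15.44] net 7.91
-86.4 [-93.66   0.21  27.96] [-17.26   0.35  15.27] net 8.52
hold 0.08 [-16.98   0.42  15.84] net 7.96
hold 0.25 [-17.12   0.72  16.01] net 8.01
hold 0.42 [-16.77   0.61  15.52] net 7.92
hold 0.58 [-16.95   0.14  15.97] net 7.86
hold 0.75 [-17.23   0.18  15.78] net 8.24
hold 0.92 [-17.33   0.66  15.99] net 8.24
held 26.31 a [-93.67   0.22  27.96] tilt -0.015 dyaw -0.0006 F [-16.1   -0.21  16.09]
```

The push was held with the stop carrying roughly 8 N net (wrist 17 N, never over 20). However, the tool pitched by -0.015 and vertical load built up to 16 N, so the stop force is uncertain. I'll relax, trim out pitch and vertical load with closed-loop corrections, and push again cleanly.

```bash
cat > push.py <<'E'
from h import *
def avg(n=4):
    F=[]
    for _ in range(n): F.append(ftray()); arm.pause(.015)
    return np.mean(F,0)
net=lambda f:-f[0]-.5*max(f[2]+2.2,0)
st=dict(x=-.0866,zc=.0266,th=0.)
def cmd(v=.02):
    go(st["x"]+.09*(1-np.cos(st["th"])),st["zc"]-.09*np.sin(st["th"]),st["th"],v,ay=.0002)
def cen():
    a,t,_=actual(); return a+np.array([90*np.cos(t),0,90*np.sin(t)]),t
def trim(fz=1.5):
    f=avg(); c,t=cen()
    st["th"]+=np.clip(-.7*t,-.004,.004)
    st["zc"]+=np.clip((f[2]-fz)*-.00012*-1,-.0005,.0005)
    return f,c,t
E
python3 - <<'E'
from push import *
st["x"]=-.0896; cmd(.02); print(avg().round(2),cen())
st["x"]=-.0916; cmd(.02); print(avg().round(2),cen())
for k in range(7):
    f,c,t=trim(); cmd(.02); print(k,f.round(2),c.round(2),"t %.4f"%t,{a:round(b,5) for a,b in st.items()})
f=avg(); print(f.round(2),cen(),arm.read_time(),arm.read_wrist_torque().round(3))
E
```

```text
[-10.15   0.4    9.37] (array([-3.59715417,  0.19956291, 26.31396658]), np.float64(-0.008237981788614495))
[-6.45  0.2   4.92] (array([-3.56613711,  0.19566036, 26.12553008]), np.float64(-0.004303490923144348))
0 [-6.65  0.39  4.72] [-3.55  0.18 26.16] t -0.0043 {'x': -0.0916, 'zc': np.float64(0.02699), 'th': np.float64(0.00298)}
1 [-5.91 -0.47  1.88] [-3.47  0.16 26.08] t -0.0014 {'x': -0.0916, 'zc': np.float64(0.02703), 'th': np.float64(0.00395)}
2 [-5.41 -0.61  1.35] [-3.48  0.14 26.  ] t -0.0005 {'x': -0.0916, 'zc': np.float64(0.02701), 'th': np.float64(0.00432)}
3 [-5.39 -0.4   1.33] [-3.48  0.14 26.  ] t -0.0002 {'x': -0.0916, 'zc': np.float64(0.02699), 'th': np.float64(0.00446)}
4 [-4.88 -0.02  1.05] [-3.49  0.15 25.99] t -0.0001 {'x': -0.0916, 'zc': np.float64(0.02694), 'th': np.float64(0.00451)}
5 [-5.4  -0.87  1.43] [-3.46  0.18 26.01] t 0.0000 {'x': -0.0916, 'zc': np.float64(0.02693), 'th': np.float64(0.00448)}
6 [-5.55 -0.09  1.57] [-3.46  0.16 26.01] t 0.0000 {'x': -0.0916, 'zc': np.float64(0.02694), 'th': np.float64(0.00447)}
[-5.43 -0.42  1.63] (array([-3.49288082,  0.14803771, 25.99210937]), np.float64(-7.767880438759676e-05)) 29.2833 [ 0.32   0.98  -0.049]
```

Trimming works: pitch is 0, centre z is 26.0 mm and Fz is 1.5 N. Now I ramp with trimming to about 10 N net and hold.

Run:
```python
from push import *
st.update(x=-.0916,zc=.02694,th=.00447)
f=avg()
for k in range(25):
    n=net(f)
    if n>=9.7 or -f[0]>15: break
    st["x"]+=.0005 if n<8 else .00025
    st["th"]+=.0009 if n<8 else .0004   # feed-forward
    f,c,t=trim(); cmd(.02); f=avg(); print("x %.2f"%(st["x"]*1e3),f.round(2),cen()[0].round(2),"t %.4f net %.2f"%(cen()[1],net(f)))
f,c,t=trim();cmd(.02)
t0=arm.read_time()
while arm.read_time()-t0<.9:
    f=avg(6); print("hold %.2f"%(arm.read_time()-t0),f.round(2),"net %.2f"%net(f)); arm.pause(.06)
rep("held"); print(cen(),st)
import json; json.dump({k:float(v) for k,v in st.items()},open("st.json","w"))
```

```text
x -91.10 [-6.17 -0.41  1.76] [-3.44  0.15 26.01] t -0.0001 net 4.19
x -90.60 [-6.83  0.03  1.86] [-3.48  0.16 25.99] t -0.0003 net 4.80
x -90.10 [-7.32 -0.16  2.64] [-3.45  0.13 26.02] t -0.0002 net 4.90
x -89.60 [-7.55  0.26  2.54] [-3.45  0.17 26.01] t -0.0002 net 5.18
x -89.10 [-8.44 -0.09  2.64] [-3.45  0.18 26.01] t -0.0002 net 6.02
x -88.60 [-9.32 -0.41  3.15] [-3.43  0.16 26.02] t -0.0002 net 6.65
x -88.10 [-9.78 -0.61  2.98] [-3.43  0.15 26.02] t -0.0002 net 7.19
x -87.60 [-10.32  -0.18   3.  ] [-3.44  0.19 26.  ] t -0.0003 net 7.72
x -87.10 [-10.63  -0.14   3.03] [-3.43  0.18 26.03] t -0.0003 net 8.01
x -86.85 [-10.61  -0.06   2.21] [-3.43  0.19 26.02] t -0.0002 net 8.41
x -86.60 [-11.22  -0.12   2.53] [-3.44  0.17 26.02] t -0.0003 net 8.85
x -86.35 [-11.51  -0.19   2.22] [-3.42  0.17 26.06] t -0.0002 net 9.30
x -86.10 [-11.55  -0.02   2.83] [-3.44  0.2  26.03] t -0.0003 net 9.03
x -85.85 [-11.64  -0.36   2.41] [-3.41  0.17 26.06] t -0.0002 net 9.34
x -85.60 [-11.68  -0.29   2.53] [-3.41  0.21 26.06] t -0.0002 net 9.31
x -85.35 [-12.03  -0.56   2.18] [-3.39  0.2  26.07] t -0.0001 net 9.84
hold 0.10 [-12.17  -0.66   1.95] net 10.10
hold 0.26 [-12.01  -0.19   1.61] net 10.11
hold 0.42 [-12.31  -0.54   2.26] net 10.08
hold 0.58 [-11.83  -0.41   1.86] net 9.80
hold 0.73 [-12.4   -0.74   1.61] net 10.49
hold 0.89 [-12.36  -0.42   2.06] net 10.23
held 36.75 a [-93.41   0.17  26.1 ] tilt -0.000 dyaw -0.0003 F [-12.28  -0.09   2.1 ]
(array([-3.41159884,  0.17463249, 26.09362038]), np.float64(-6.733308142084756e-05)) {'x': -0.08535, 'zc': np.float64(0.0288426890614058), 'th': np.float64(0.01784209667149344)}
```

The clean hold ran 0.9 s with net about 10.1 N (wrist 12.1 N), cover flat and load about 4 N. Next I relax the arm to near-zero force and open gently.

Run:
```python
from push import *
import json; st.update(json.load(open("st.json")))
x0,z0,t0=st["x"],st["zc"],st["th"]
for k in (.25,.5,.75,1.0):
    st["x"]=x0+k*(-.0916-x0); st["zc"]=z0+k*(.02694-z0); st["th"]=t0+k*(.00447-t0); cmd(.02); f=avg(2); print(f.round(2),cen()[0].round(2))
for k in range(8):
    f,c,t=trim(0.); 
    if f[0]>-1.8: break
    st["x"]-=.0003; cmd(.02); print(avg(2).round(2),cen()[0].round(2))
rep("relaxed")
arm.move_gripper(.32); rep("half"); 
arm.move_gripper(.75); rep("open"); print(arm.read_opening())
cv2.imwrite("pics/wrist7.png",snapshot("wrist"))
```

```text
[-10.47  -0.28   1.02] [-3.42  0.19 26.04]
[-8.61 -0.35  0.78] [-3.45  0.16 26.02]
[-6.54 -0.29  1.35] [-3.44  0.17 26.02]
[-5.39 -0.    1.03] [-3.47  0.14 26.  ]
[-5.16  0.01 -2.12] [-3.41  0.14 26.11]
[-4.52  0.08 -2.42] [-3.41  0.14 26.05]
[-5.32 -0.66 -1.06] [-3.42  0.14 26.03]
[-5.    0.15 -1.47] [-3.42  0.14 26.04]
[-4.73  0.   -0.67] [-3.44  0.14 26.01]
[-4.36 -0.84 -1.36] [-3.44  0.12 26.02]
[-3.92 -0.72 -1.18] [-3.45  0.13 26.01]
[-3.06 -0.96 -0.27] [-3.45  0.15 26.02]
relaxed 40.68 a [-93.45   0.15  25.94] tilt 0.001 dyaw -0.0000 F [-2.74 -0.06 -0.22]
half 40.96 a [-91.91   0.4   26.23] tilt 0.004 dyaw 0.0006 F [ 0.36 -0.   -0.76]
open 41.4 a [-93.94   0.19  25.83] tilt -0.000 dyaw -0.0000 F [ 0.34  0.36 -0.6 ]
0.750925410517829
```

View pics/wrist7.png

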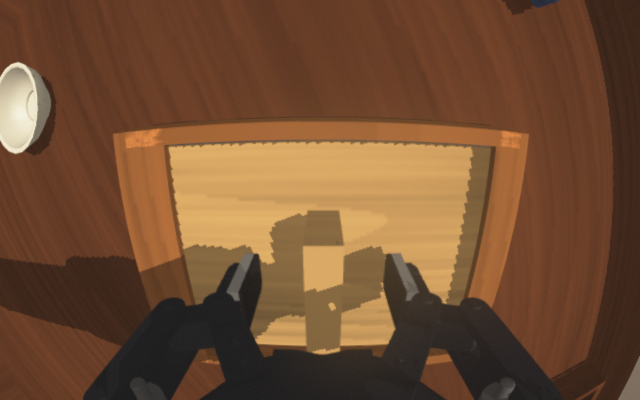

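The fingers are clear of the block. I'll check from the wrist image that the cover did not move at release, then retract and look again.

Run:
```python
from h import *
# block top far edge columns, rows ~225-240 (side face) and 250-270 (top)
a=cv2.imread("pics/wrist6.png").astype(float);b=cv2.imread("pics/wrist7.png").astype(float)
for n,i in(("6",a),("7",b)):
    r=i[215:240,290:360].mean((0,2)); g=np.gradient(r); 
    L=np.argmin(g[:30]);R=30+np.argmax(g[30:])
    sub=lambda k,s:k+((lambda y:.5*(y[0]-y[2])/(y[0]-2*y[1]+y[2]))(s*g[k-1:k+2]))
    e=[290+sub(L,-1),290+sub(R,1)]; print(n,e); print((wtool(np.array([[v,212] for v in e]),H-.046)*1000).round(2))
p=arm.read_tool_pos(); arm.line_to([p[0],p[1],p[2]+.13],.15)
arm.line_to([p[0]-.16,p[1]-.05,p[2]+.2],.25)
arm.pause(.2); print(arm.read_time(),ftray())
for n in("top","scene","wrist"): cv2.imwrite(f"pics/{n}8.png",snapshot(n))
cv2.imwrite("pics/z8.png",np.hstack([cv2.resize(cv2.imread("pics/scene8.png")[170:275,190:295],(400,400),interpolation=2),cv2.resize(cv2.imread("pics/top8.png")[120:250,340:470],(400,400),interpolation=2)]))
```

```text
6 [np.float64(305.1019417475728), np.float64(340.0031380753138)]
[[ 37.5   -7.3  -42.31]
 [ 37.5    5.52 -42.32]]Traceback (most recent call last):
  File "<stdin>", line 8, in <module>
  File "<stdin>", line 7, in <lambda>
  File "<stdin>", line 7, in <lambda>
IndexError: index 0 is out of bounds for axis 0 with size 0
```

Run:
```python
from h import *
z=[cv2.resize(cv2.imread(f"pics/wrist{k}.png")[200:265,290:360],None,fx=5.5,fy=5.5,interpolation=2) for k in(6,7)]
cv2.imwrite("pics/z67.png",np.hstack(z))
p=arm.read_tool_pos(); arm.line_to([p[0],p[1],p[2]+.13],.15)
arm.line_to([p[0]-.15,p[1]-.04,p[2]+.19],.25)
arm.pause(.2); print(arm.read_time(),ftray())
for n in("top","scene","wrist"): cv2.imwrite(f"pics/{n}8.png",snapshot(n))
cv2.imwrite("pics/z8.png",np.hstack([cv2.resize(cv2.imread("pics/scene8.png")[170:275,190:295],(400,400),interpolation=2),cv2.resize(cv2.imread("pics/top8.png")[120:250,340:470],(400,400),interpolation=2)]))
```

```text
43.4833 [-0.49835545 -0.72213434  0.36685183]
```

View pics/z67.png

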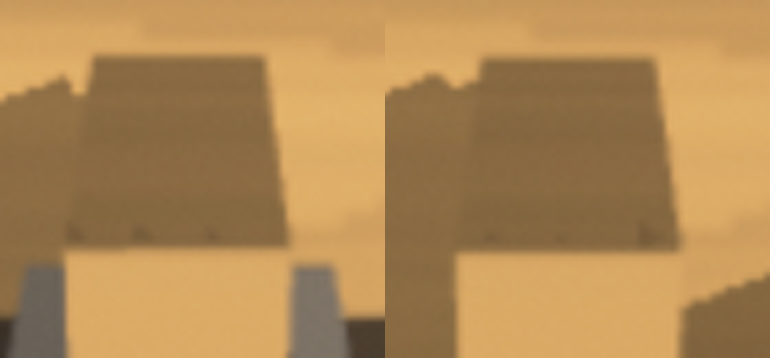

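View pics/z8.png

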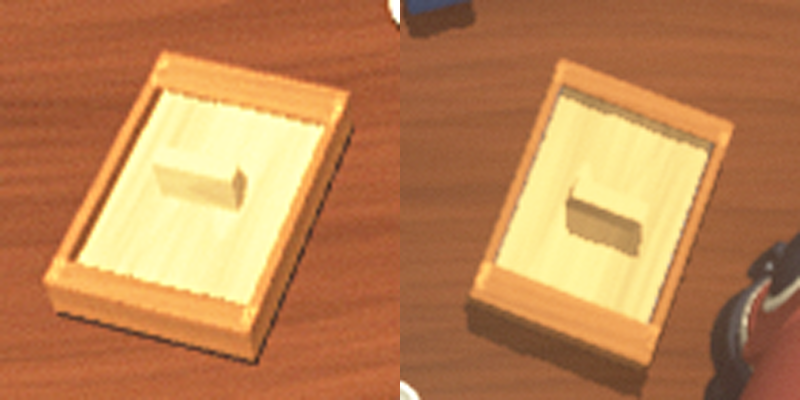

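View pics/scene8.png

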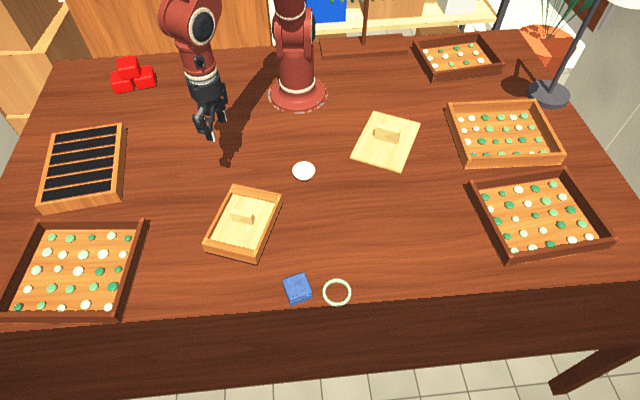

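View pics/wrist8.png

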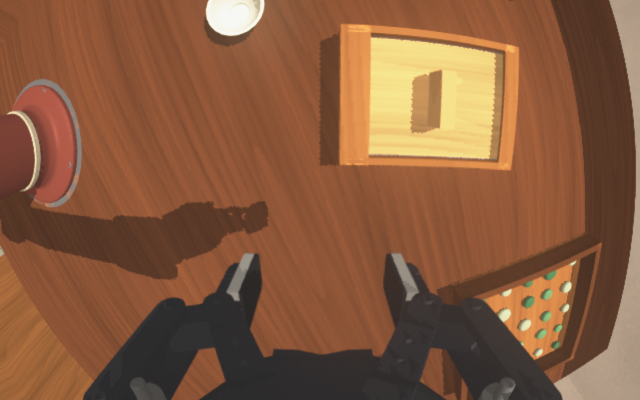

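Between grip and release, the block's edges shifted 1.5 px (about 0.5 mm) in the wrist crops. That equals the tool's own 0.5 mm move, so the cover did not move. In both outside views the cover lies flat under both rim boards. The dish (303,170), gift box (297,288) and bangle (337,292) are where they were at the start.

Run:
```python
from station import arm,ticket
print(ticket.finish_job(),arm.read_time())
```

```text
the job is handed in; nothing more can be done
the job is handed in; nothing more can be done
```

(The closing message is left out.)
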